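Sort a finished batch of printed parts off the print sheet

ROBOT

A 6-joint arm with a two-finger parallel gripper is mounted at the origin on the work surface. World frame = base frame: x ahead of the robot, y to its left, z up, the work surface at z = 0. Lengths are in m, angles in rad, forces in N, time in s.
With the tool pointing down it reaches from about 0.325 to 0.9 m from the base axis. Payload 6.1 kg.
Tool frame: the origin (TCP) lies midway between the tips of the shut fingers; the grasp point (between the pads) lies 19 mm behind it (env.pinch_z is the z of the grasp point in the tool frame, in m); z points along the fingers, y is the line along which they close (so a half turn about z gives the same grasp; the last joint's range is limited). The gripper opens to 87 mm and grips with 3 to 60 N. Pads are 19 mm wide; open, the fingers measure 117 mm over their backs; the gripper's body (75 mm by 190 mm) begins 51 mm behind the grasp point.
Start: joints at [-1.453, 0.22, 1.526, -0, 1.395, -0.126], TCP at [0.151, -0.607, 0.223] pointing down, gripper open.
Joint ranges: [-2.98, 2.98], [-0.91, 2.08], [0.09, 2.57], [-1.24, 4.39], [0.2, 2.65], [-2.68, 2.68]. Speed limits (rad/s): [2.57, 2.57, 3.01, 3.14, 3.14, 3.14].

INTERFACE

Orientations are given as a 3x3 rotation matrix whose columns are the frame's x, y, z axes.
In Python, from bench import get_state, read_camera, camera_info, env, look_for, cut_out, landmark_of gives the robot as it stands. The module is installed in compiled form; this text tells all that it offers.
- The arm moves only by the shell command python3 -m jog 'ROWS'. ROWS is a JSON object whose one key "moves" holds a list that holds one entry, the list of rows, each a list of 7 numbers: the opening, from -1 (shut) to 1 (fully open), then the shift along the tool's x, y, z in m, then the turn, a rotation vector about the tool's x, y, z in degrees. In form: {"moves": [[[gripper, x, y, z, wx, wy, wz], ...]]}. A call has 1 to 5 rows; each row is the pose to reach, as a shift and turn from the pose commanded when the call began, along the tool's axes at that moment; what a row does not reach only later rows make up. A row lasts 1/10 s, in which the tool goes at most 50 mm and 8.59 degrees, less where a joint would pass 70% of its speed; a pose out of reach is approached as far as the arm can. A call with a gripper value outside its range is refused whole. The fingers move at their own pace and stop on an object; the grip force is fixed at half the most. Time passes only in rows, so rows that repeat a pose let the fingers close. It gives the time, the measured TCP pose, the force, the opening and the grip force at its end, in the units of the state.
- get_state(): the state, without advancing time (a new reading comes with each control period).
- read_camera(name): name is "scene" or "top"; returns (picture, depth): 480x640x3 uint8, red, green, blue; 480x640 float32, m along the optical axis (not along the pixel's ray), 0 where there is no reading.
- camera_info(name): a dict with "fov_y" (degrees; the focal length in pixels is half the picture's height over the tangent of half this angle, whatever the lens; pixels are square), "cx", "cy" (the principal point, pixels), "distortion" ([k1, k2, p1, p2, k3] as OpenCV has them; the pictures are not rectified), "camera_from_world" (4x4, takes a point from world to camera coordinates). Camera axes: x right, y up, looking along -z (the intrinsics and any distortion apply to the point x, -y, -z); pixel columns grow to the right and rows downward; lengths in m; the calibration is good to about 2 mm. A picture is of the moment at which its call begins. camera_info takes no time and is no camera call.
- env.finish_job(): hands the job in; it is judged then, once.
Trained networks look in the newest picture that a camera, given by its name, has taken for a name from the list of things; names that differ only in an ending like _2 or _b are one class to them, and where a whole thing is asked for, a point or a joint stands for the part that bears it (a point fixed in the world has none). Each returns a list of dicts, best first, with "conf" (0 to 1); they miss things now and then, are a little off and sometimes report something else, mostly with a low value. They report only what shows in the picture. A call takes as long as a camera call. They do not tell look-alikes from the thing itself.
- look_for(query, camera): "position" ([column, row] in pixels, amid what is visible of it).
- cut_out(query, camera): "mask" (480x640 bool, what is visible of it) and "position" ([column, row] in pixels, amid what is visible of it).
- landmark_of(query, camera): "position" ([column, row] in pixels: a listed point, or the origin of a listed thing).
The state is a dict: "time_s": time; "joint_positions": joint angles; "qd": joint speeds; "joint_efforts": joint torques, N m; "ee_pos": TCP position; "eef_rot": TCP orientation; "ft_force": force on the tool from outside, world axes, zero at the start; "wrist_torque": the same for the moment, N m; "opening": finger opening in m; "gripper_force": force on a finger pad.
Only numpy, scipy, OpenCV 4.12 (cv2) and the standard library are available. Lean on these libraries where they do the work, as an engineer would, in place of code of your own. Each camera call takes 0.05 s, during which the arm holds its last target. There are 200 camera calls.

TASK

Sort the finished red prints off the grey print sheet into their trays: the two flanged bushings into the round dish, the two L-shaped brackets into the oblong tray with one in each bay, and the bearing block into the square tray. Set every part down flat on the tray's floor, upright as it stood on the sheet, and let go of it. The large flat ring stays where it lies on the sheet: don't shift it.

Things in the scene. Friction and masses are not known exactly. Their poses are not given: they have to be found in the camera images.
- bushing_a: Flanged bushing, red print, round about z: flange 40 mm diameter, 6 mm thick at the foot, then a barrel 30 mm in diameter up to 42 mm, dark bore on top. About 35 g, loose. Starts upright on the print sheet (sheet top 4 mm above the bench). Origin: centre of its underside; z up. The two bushings are alike.
- bushing_b: Flanged bushing, red print, round about z: flange 40 mm diameter, 6 mm thick at the foot, then a barrel 30 mm in diameter up to 42 mm, dark bore on top. About 35 g, loose. Starts upright on the print sheet (sheet top 4 mm above the bench). Origin: centre of its underside; z up. The two bushings are alike.
- bracket_a: L-shaped bracket, red print, 30 mm wide (y): foot 44 mm long (x -22 to +22), 8 mm thick; upright wall 12 mm thick (x -22 to -10 mm), full width, top 42 mm above the underside. About 35 g, loose, starts on its foot on the sheet (sheet top 4 mm above the bench). Origin: centre of the foot's underside; z up. Best held by the wall's side edges (30 mm apart in y) at x = -16 mm. Both brackets are alike.
- bracket_b: L-shaped bracket, red print, 30 mm wide (y): foot 44 mm long (x -22 to +22), 8 mm thick; upright wall 12 mm thick (x -22 to -10 mm), full width, top 42 mm above the underside. About 35 g, loose, starts on its foot on the sheet (sheet top 4 mm above the bench). Origin: centre of the foot's underside; z up. Best held by the wall's side edges (30 mm apart in y) at x = -16 mm. Both brackets are alike.
- bearing_block: Bearing block, red print with a steel bearing: base 56 (x) by 32 (y) by 10 mm high, with a round-topped hump in the middle, 36 (x) by 32 mm (y), top 44 mm above the underside; the bearing bore runs along y. About 45 g, loose, starts on its base on the sheet (sheet top 4 mm above the bench). Origin: centre of the underside; z up. Best held across the 32 mm (y) faces of the hump.
- ring: Large flat bolt ring, red printed plastic, about 116 mm across its eight bolt lobes, 79 mm inner diameter, 6 mm thick, 60 g, loose, lying on the print sheet. To be left alone. Origin: its centre, underside; z up.
- long_tray: Grey oblong tray with two bays, fixed to the bench: 136 mm (x) by 84 mm (y) outside, 16 mm high, walls 4 mm, floor 4 mm thick. A 4 mm divider as high as the walls stands across x = 0, so the bays are centred at x = -33 and +33 mm, each 62 mm (x) by 76 mm (y) inside. Origin: centre of its underside; z up.
- round_dish: Grey round dish, fixed to the bench: 124 mm outside diameter, 16 mm high, wall 4 mm, floor 4 mm thick, open inside (116 mm). Origin: centre of its underside; z up.
- square_tray: Grey square tray, fixed to the bench: 100 mm by 100 mm outside, 16 mm high, walls 4 mm, floor 4 mm thick, no divider. Origin: centre of its underside; z up, x and y along its sides.
Things that resemble listed ones, but are neither listed nor needed, are in the scene too. Leave any pink look-alike of the bracket_a alone. What is shaped like the bearing_block but green is not meant.

How it is judged:
At the end, for the whole second after the job is handed in: Bushings stand in the round dish (within 42 mm of its centre), one bracket in each bay of the oblong tray, bearing block in the square tray (within 33 mm of centre each way); all on the floor (origin 1-8 mm up), upright to 0.12 rad, still, released; ring within 20 mm of its start (horizontal distance between each of bushing_a, bushing_b and round_dish below 0.042 m and x of bracket_a in the frame of long_tray between -0.056 and 0.056 m and y of bracket_a in the frame of long_tray between -0.036 and 0.036 m and x of bracket_b in the frame of long_tray between -0.056 and 0.056 m and y of bracket_b in the frame of long_tray between -0.036 and 0.036 m and ((x of bracket_a in the frame of long_tray above 0.012 m and x of bracket_b in the frame of long_tray below -0.012 m) or (x of bracket_b in the frame of long_tray above 0.012 m and x of bracket_a in the frame of long_tray below -0.012 m)) and x of bearing_block in the frame of square_tray between -0.033 and 0.033 m and y of bearing_block in the frame of square_tray between -0.033 and 0.033 m and height (world z) of bushing_a between 0.001 and 0.008 m and angle between each of bushing_a, bushing_b, bracket_a, bracket_b, bearing_block's own z axis and vertical below 0.12 rad and linear speed of each of bushing_a, bushing_b, bracket_a, bracket_b, bearing_block below 0.02 m/s and angular speed of each of bushing_a, bushing_b, bracket_a, bracket_b, bearing_block below 0.2 rad/s and height (world z) of bushing_b between 0.001 and 0.008 m and height (world z) of bracket_a between 0.001 and 0.008 m and height (world z) of bracket_b between 0.001 and 0.008 m and height (world z) of bearing_block between 0.001 and 0.008 m and distance of ring from where it was at the start of the episode below 0.02 m); the robot touches nothing.
It fails at once if the large ring is shifted more than 20 mm (distance of ring from where it was at the start of the episode above 0.02 m).
It also fails if it takes over 120 s, if anything falls off the work surface, if the arm or the gripper's body presses on something with over 40 N, if the wrist force passes 120 N, or if a joint passes its speed limit or range.

## Working session

There is one attempt and no reset: what is moved stays moved. The work goes in short steps, Python scripts to look and compute and a shell command to move; the robot and the scene stay as the last step left them, time stands still between calls to the robot, and variables do not carry over. Pictures are saved under pics/ and viewed, at most 14 in all, crops included, and the job is handed in when it is done.

```bash
mkdir -p pics
cat > h.py <<'E'
import numpy as np, cv2
from bench import *
def K(n):
    c=camera_info(n); f=240/np.tan(np.radians(c["fov_y"])/2)
    return np.array([[f,0,c["cx"]],[0,f,c["cy"]],[0,0,1.]]),np.array(c["distortion"]),np.array(c["camera_from_world"])
def rays(n,px):
    k,d,T=K(n); u=cv2.undistortPoints(np.array(px,float).reshape(-1,1,2),k,d).reshape(-1,2)
    D=np.c_[u[:,0],-u[:,1],-np.ones(len(u))]; return D,T
def at_z(n,px,z):
    D,T=rays(n,px); R=T[:3,:3]; c=-R.T@T[:3,3]; w=D@R
    return c+w*((z-c[2])/w[:,2])[:,None]
def at_depth(n,px,dep):
    D,T=rays(n,px); R=T[:3,:3]; c=-R.T@T[:3,3]
    return c+(D*np.array(dep).reshape(-1,1))@R
def proj(n,P):
    k,d,T=K(n); P=np.atleast_2d(P)@T[:3,:3].T+T[:3,3]; P=P*[1,-1,-1]
    return cv2.projectPoints(P,np.zeros(3),np.zeros(3),k,d)[0].reshape(-1,2)
def snap(n,f):
    p,d=read_camera(n); cv2.imwrite(f"pics/{f}.png",p[:,:,::-1]); np.savez(f"{f}.npz",p=p,d=d); return p,d
E
python3 - <<'E'
from h import *
for n in("top","scene"):
    snap(n,n+"0"); T=K(n)[2]; print(n,-T[:3,:3].T@T[:3,3],K(n)[0][0,0])
    for q in["bushing_a","bracket_a","bearing_block","ring","long_tray","round_dish","square_tray"]:
        r=landmark_of(q,n)
        for o in r: print(q,np.round(o["position"]),round(o["conf"],2),at_z(n,[o["position"]],0.004)[0].round(3))
E
```

```text
top [ 0.3942481  -0.00228942  0.90542293] 546.5197627720854
bushing_a [254. 283.] 0.96 [0.461 0.099 0.004]
bushing_a [316. 216.] 0.89 [ 0.573 -0.004  0.004]
bracket_a [382. 156.] 0.91 [ 0.679 -0.117  0.004]
bracket_a [336. 360.] 0.64 [ 0.337 -0.037  0.004]
bracket_a [309. 270.] 0.59 [0.483 0.008 0.004]
bracket_a [315. 217.] 0.36 [ 0.573 -0.003  0.004]
bearing_block [459. 146.] 0.87 [ 0.698 -0.25   0.004]
bearing_block [373. 219.] 0.75 [ 0.57  -0.099  0.004]
bearing_block [309. 270.] 0.48 [0.482 0.008 0.004]
ring [143. 317.] 0.5 [0.403 0.28  0.004]
long_tray [141. 316.] 0.63 [0.406 0.283 0.004]
round_dish [487. 323.] 0.57 [ 0.396 -0.285  0.004]
scene [ 1.03082243 -0.00747907  0.85685454] 587.4742142259946
bushing_a [317. 275.] 0.71 [ 0.571 -0.004  0.004]
bushing_a [372. 218.] 0.61 [0.461 0.094 0.004]
bracket_a [326. 228.] 0.8 [0.48  0.012 0.004]
bracket_a [296. 165.] 0.8 [ 0.341 -0.041  0.004]
bracket_a [246. 339.] 0.71 [ 0.683 -0.114  0.004]
bracket_a [375. 220.] 0.19 [0.464 0.098 0.004]
bearing_block [259. 276.] 0.82 [ 0.572 -0.099  0.004]
bearing_block [158. 352.] 0.8 [ 0.701 -0.247  0.004]
long_tray [472. 193.] 0.96 [0.409 0.276 0.004]
round_dish [155. 189.] 0.8 [ 0.393 -0.292  0.004]
square_tray [161. 274.] 0.61 [ 0.567 -0.26   0.004]
```

View pics/top0.png

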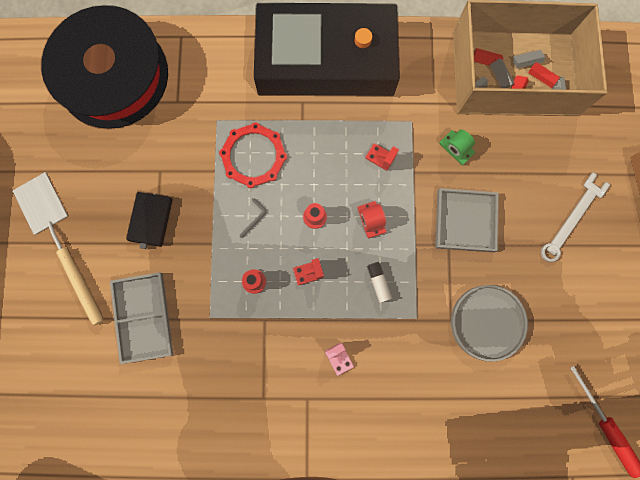

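View pics/scene0.png

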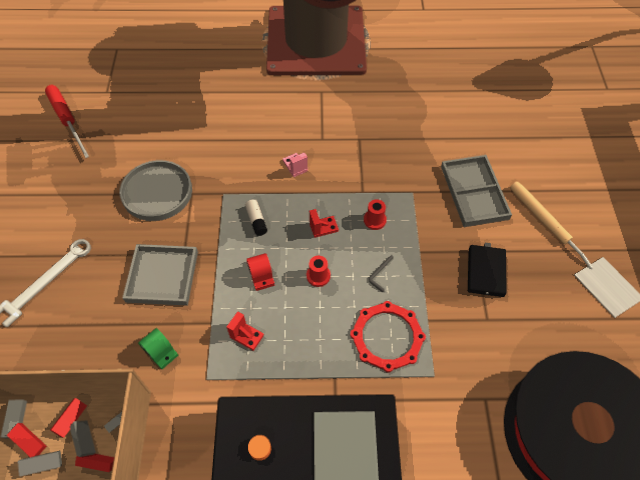

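The top picture shows the bushings at (254,282) and (315,215), red brackets at (382,156) and (309,271), and the red block at (373,219). The ring is at (253,155), the long tray at (141,317), the square tray at (467,219) and the dish at (489,322). There are two look-alikes: a pink bracket at (340,360) and a green block at (457,146). The red ones on the sheet fit the description. Next I'll fit poses from depth and check them in an enlarged crop.

```bash
cat > fit.py <<'E'
from h import *
def cloud(names):
    A=[];C=[]
    for n,f in names:
        z=np.load(f+".npz"); v,u=np.nonzero(z["d"]>0)
        A.append(at_depth(n,np.c_[u,v],z["d"][v,u])); C.append(z["p"][v,u].astype(int))
    return np.vstack(A),np.vstack(C)
E
python3 - <<'E'
from fit import *
def rect(P,s=""):
    (c,(w,h),a)=cv2.minAreaRect((P[:,:2]*1000).astype(np.float32))
    print(s,"n",len(P),"c",np.round(c,1),"wh",round(w,1),round(h,1),"ang",round(a,1))
for n in("top","scene"):
    P,C=cloud([(n,n+"0")]); red=(C[:,0]>110)&(C[:,1]<0.45*C[:,0])&(C[:,2]<0.45*C[:,0])
    print("==",n)
    for s,c in dict(bA=(.461,.097),bB=(.572,-.004),kA=(.681,-.115),kB=(.482,.010),blk=(.571,-.099)).items():
        m=np.hypot(*(P[:,:2]-c).T)<.045
        hi=m&(P[:,2]>.040)&(P[:,2]<.055); print(s,"maxz",P[m,2].max().round(4))
        if hi.sum()>5: rect(P[hi],s+" top")
        rect(P[m&red&(P[:,2]>.007)],s+" all")
        lo=m&red&(P[:,2]>.008)&(P[:,2]<.016)
        if lo.sum()>5: rect(P[lo],s+" low")
    for s,c,r in(("long",(.407,.28),.095),("dish",(.395,-.288),.075),("sq",(.567,-.255),.08)):
        m=(np.hypot(*(P[:,:2]-c).T)<r)&(P[:,2]>.012)&(P[:,2]<.02); rect(P[m],s)
img=np.load("top0.npz")["p"][110:330,200:510,::-1]
cv2.imwrite("pics/crop.png",cv2.resize(img,None,fx=2.55,fy=2.55,interpolation=cv2.INTER_CUBIC))
E
```

```text
== top
bA maxz 0.052
bA top n 289 c [463.4  97.8] wh 28.8 28.8 ang 44.5
bA all n 312 c [461.3  96.8] wh 34.2 36.5 ang 35.0
bA low n 98 c [460.6  95.7] wh 31.4 37.6 ang 42.7
bB maxz 0.0505
bB top n 277 c [572.3  -1.7] wh 29.1 29.1 ang 71.2
bB all n 321 c [570.1  -1. ] wh 33.7 35.1 ang 0.1
bB low n 104 c [568.4  -0.8] wh 35.7 30.5 ang 86.8
kA maxz 0.05
kA top n 140 c [ 669.  -125.7] wh 12.0 30.4 ang 59.2
kA all n 450 c [ 676.2 -112.2] wh 43.1 30.9 ang 57.9
kA low n 243 c [ 676.4 -112.2] wh 42.8 30.7 ang 58.7
kB maxz 0.0511
kB top n 147 c [482.9  -6.3] wh 30.0 11.8 ang 16.3
kB all n 444 c [478.    9.3] wh 29.5 42.7 ang 16.4
kB low n 269 c [476.6  14.6] wh 29.4 31.8 ang 16.6
blk maxz 0.0516
blk top n 352 c [567.3 -95.6] wh 32.5 30.9 ang 17.5
blk all n 597 c [567.  -95.8] wh 55.7 30.7 ang 18.2
blk low n 146 c [567.  -95.8] wh 55.7 30.4 ang 18.6
long n 1109 c [398.9 303.8] wh 136.0 130.8 ang 10.8
dish n 657 c [ 396.7 -286.8] wh 123.2 122.5 ang 72.1
sq n 661 c [ 567.8 -256.1] wh 101.3 101.2 ang 86.0
== scene
bA maxz 0.0505
bA top n 241 c [466.   98.2] wh 29.3 29.4 ang 42.2
bA all n 283 c [4
[... 220 characters left out ...]
.8  -2.2] wh 37.9 31.0 ang 85.7
kA maxz 0.0503
kA top n 182 c [ 670.4 -128. ] wh 13.3 30.5 ang 57.5
kA all n 617 c [ 678.7 -114.1] wh 43.8 30.7 ang 59.0
kA low n 309 c [ 681.2 -109.8] wh 33.7 30.6 ang 58.3
kB maxz 0.0508
kB top n 129 c [485.2  -6. ] wh 32.3 12.7 ang 15.2
kB all n 411 c [469.5   5. ] wh 56.5 43.2 ang 17.3
kB low n 215 c [480.6   9. ] wh 31.6 42.8 ang 14.4
blk maxz 0.0532
blk top n 351 c [571.2 -96.5] wh 32.3 33.3 ang 18.1
blk all n 655 c [570.6 -96.9] wh 55.8 31.5 ang 17.9
blk low n 127 c [570.4 -96.6] wh 55.7 30.7 ang 18.1
long n 974 c [401.4 302.3] wh 139.4 131.0 ang 10.3
dish n 578 c [ 399.8 -287.5] wh 122.3 123.5 ang 82.7
sq n 774 c [ 569.1 -257.7] wh 101.6 102.7 ang 85.6
```

View pics/crop.png

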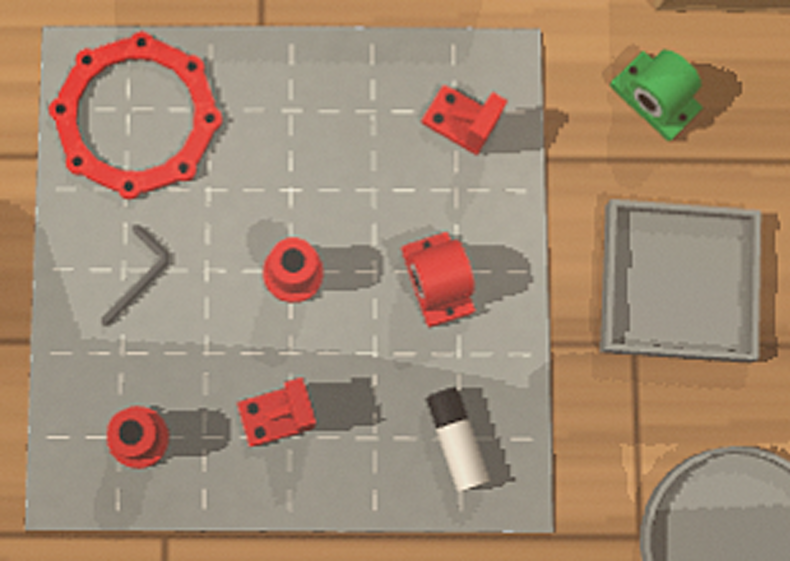

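The crop confirms the red parts: brackets at (382,156) and (309,271), the block at (373,219). The pink and green look-alikes are off the sheet. Next: refit the long tray, check the heights of nearby obstacles, and work out the tool rotation.

```bash
cat > go.py <<'E'
# usage: go.py x y z yaw_of_tool_y(deg)  (mm)
import sys; from h import *
from scipy.spatial.transform import Rotation as Ro
def goal(x,y,z,a):
    s=get_state(); R=np.array(s["eef_rot"]); p=np.array(s["ee_pos"])
    best=None
    for t in(a,a+180):
        t=np.radians(t); yy=np.array([np.cos(t),np.sin(t),0]); zz=np.array([0,0,-1.])
        G=np.c_[np.cross(yy,zz),yy,zz]; w=Ro.from_matrix(R.T@G).as_rotvec(degrees=True)
        if best is None or np.linalg.norm(w)<np.linalg.norm(best): best=w
    return (R.T@(np.array([x,y,z])/1000-p)).round(4),best.round(1)
if __name__=="__main__":
    s=get_state(); R=np.array(s["eef_rot"])
    print("t",round(s["time_s"],2),"tcp",np.round(s["ee_pos"],4),"yawy",np.degrees(np.arctan2(R[1,1],R[0,1])).round(1),"q6",round(s["joint_positions"][5],2))
    a=[float(v) for v in sys.argv[1:]]
    for i in range(0,len(a),4): print(a[i:i+4],*goal(*a[i:i+4]))
E
python3 - <<'E'
from fit import *
for n in("top","scene"):
    P,C=cloud([(n,n+"0")]); 
    m=(abs(P[:,0]-.405)<.1)&(abs(P[:,1]-.28)<.075)&(P[:,2]>.012)&(P[:,2]<.019)
    grey=(C.max(1)-C.min(1)<25); m&=grey
    Q=P[m]; print(n,len(Q),cv2.minAreaRect((Q[:,:2]*1000).astype(np.float32)))
    for s,a,b,c,d in(("ctrlbox",.74,.92,-.1,.13),("blackbox",.50,.62,.2,.32),("pen",.42,.5,-.14,-.08)):
        k=(P[:,0]>a)&(P[:,0]<b)&(P[:,1]>c)&(P[:,1]<d); h=P[k&(P[:,2]>.015)]
        print(s,np.percentile(h[:,2],[50,99]).round(3),h[:,:2].min(0).round(3),h[:,:2].max(0).round(3))
E
python3 go.py 669.7 -126.8 110 -31 669.7 -126.8 21 -31; python3 -c "from bench import get_state as g;print(g()['eef_rot'])"
```

```text
top 804 ((403.308837890625, 281.44219970703125), (135.29544067382812, 85.75279998779297), 10.446573257446289)
ctrlbox [0.07  0.084] [ 0.787 -0.1  ] [0.92  0.101]
blackbox [0.017 0.02 ] [0.517 0.242] [0.614 0.312]
pen [0.024 0.029] [ 0.43  -0.126] [ 0.495 -0.087]
scene 737 ((405.8377380371094, 280.18426513671875), (138.7514190673828, 86.26338195800781), 9.582358360290527)
ctrlbox [0.072 0.086] [ 0.79 -0.1 ] [0.9   0.099]
blackbox [0.017 0.02 ] [0.521 0.24 ] [0.616 0.31 ]
pen [0.025 0.03 ] [ 0.432 -0.128] [ 0.499 -0.088]
t 0.8 tcp [ 0.1509 -0.6065  0.2226] yawy -76.0 q6 -0.13
[669.7, -126.8, 110.0, -31.0] [ 0.6193 -0.3403  0.1125] [  0.   0. -45.]
[669.7, -126.8, 21.0, -31.0] [ 0.6193 -0.3403  0.2015] [  0.   0. -45.]
[[ 9.70424300e-01  2.41405627e-01 -4.36168766e-05]
 [ 2.41405624e-01 -9.70424299e-01 -6.65444265e-05]
 [-5.83910759e-05  5.40469692e-05 -9.99999997e-01]]
```

```bash
python3 go.py 569 -96.2 90 -72
```

```text
t 0.8 tcp [ 0.1509 -0.6065  0.2226] yawy -76.0 q6 -0.13
[569.0, -96.2, 90.0, -72.0] [ 0.529  -0.3943  0.1325] [ 0.  0. -4.]
```

```bash
python3 -m jog '{"moves":[[[0.3,0.1,-0.08,0,0,0,0],[0.3,0.2,-0.15,0,0,0,-4],[0.3,0.25,-0.18,0.01,0,0,-4],[0.3,0.25,-0.18,0.01,0,0,-4],[0.3,0.25,-0.18,0.01,0,0,-4]]]}'; python3 go.py 569 -96.2 90 -72
```

```text
time_s: 1.3
ee_pos: [0.3126, -0.4139, 0.2155]
eef_rot: [[0.951, 0.308, 0.0], [0.308, -0.951, -0.001], [0.0, 0.001, -1.0]]
ft_force: [1.5, -0.4, -0.3]
opening: 0.0589
gripper_force: 0.0
t 1.3 tcp [ 0.3126 -0.4139  0.2155] yawy -72.1 q6 0.18
[569.0, -96.2, 90.0, -72.0] [ 0.3417 -0.2234  0.1254] [ 0.  -0.  -0.1]
```

```bash
python3 -m jog '{"moves":[[[0.3,0.17,-0.11,0.06,0,0,0],[0.3,0.17,-0.11,0.06,0,0,0],[0.3,0.17,-0.11,0.06,0,0,0],[0.3,0.17,-0.11,0.06,0,0,0],[0.3,0.17,-0.11,0.06,0,0,0]]]}'>/dev/null;python3 -m jog '{"moves":[[[0.3,0.16,-0.1,0.06,0,0,0],[0.3,0.16,-0.1,0.06,0,0,0],[0.3,0.16,-0.1,0.06,0,0,0],[0.3,0.16,-0.1,0.06,0,0,0],[0.3,0.16,-0.1,0.06,0,0,0]]]}'; python3 go.py 569 -96.2 21 -72
```

```text
time_s: 2.3
ee_pos: [0.5619, -0.1099, 0.0932]
eef_rot: [[0.95, 0.313, -0.002], [0.313, -0.95, 0.002], [-0.001, -0.003, -1.0]]
ft_force: [-1.7, 0.2, -1.3]
opening: 0.0567
gripper_force: 0.0
t 2.3 tcp [ 0.5619 -0.1099  0.0932] yawy -71.8 q6 0.92
[569.0, -96.2, 21.0, -72.0] [ 0.0111 -0.0106  0.0722] [-0.1  0.1  0.2]
```

```bash
python3 -m jog '{"moves":[[[0.3,0.011,-0.011,0,0,0,0],[0.3,0.011,-0.011,0.01,0,0,0],[0.3,0.011,-0.011,0.01,0,0,0]]]}'; python3 go.py 569 -96.2 21 -72
```

```text
time_s: 2.6
ee_pos: [0.5669, -0.1005, 0.0843]
eef_rot: [[0.951, 0.308, -0.002], [0.308, -0.951, 0.0], [-0.001, -0.001, -1.0]]
ft_force: [-1.2, 0.0, -0.8]
opening: 0.0562
gripper_force: 0.0
t 2.6 tcp [ 0.5669 -0.1005  0.0843] yawy -72.1 q6 0.95
[569.0, -96.2, 21.0, -72.0] [ 0.0035 -0.0034  0.0633] [-0.   0.1 -0.1]
```

```bash
python3 -m jog '{"moves":[[[0.3,0.002,-0.002,0.03,0,0,0],[0.3,0.002,-0.002,0.03,0,0,0],[0.3,0.002,-0.002,0.03,0,0,0],[0.3,0.002,-0.002,0.03,0,0,0]]]}'; python3 go.py 569 -96.2 21 -72
```

```text
time_s: 3.0
ee_pos: [0.5696, -0.0984, 0.0566]
eef_rot: [[0.952, 0.308, 0.001], [0.308, -0.952, -0.0], [0.001, 0.001, -1.0]]
ft_force: [0.3, 0.4, -0.1]
opening: 0.0563
gripper_force: 0.0
t 3.0 tcp [ 0.5696 -0.0984  0.0566] yawy -72.1 q6 0.95
[569.0, -96.2, 21.0, -72.0] [ 0.0001 -0.0023  0.0356] [ 0.1 -0.1 -0.1]
```

```bash
python3 -m jog '{"moves":[[[0.3,0,-0.002,0.018,0,0,0],[0.3,0,-0.002,0.036,0,0,0],[0.3,0,-0.002,0.036,0,0,0],[0.3,0,-0.002,0.036,0,0,0]]]}'; python3 -m jog '{"moves":[[[-1,0,0,0,0,0,0],[-1,0,0,0,0,0,0],[-1,0,0,0,0,0,0],[-1,0,0,0,0,0,0],[-1,0,0,0,0,0,0]]]}'; python3 -m jog '{"moves":[[[-1,0,0,0,0,0,0],[-1,0,0,-0.03,0,0,0],[-1,0,0,-0.06,0,0,0],[-1,0,0,-0.06,0,0,0],[-1,0,0,-0.06,0,0,0]]]}';python3 go.py 568.5 -257 85 -94 568.5 -257 85 -72
```

```text
time_s: 3.4
ee_pos: [0.5689, -0.0959, 0.0203]
eef_rot: [[0.951, 0.308, 0.001], [0.308, -0.951, -0.0], [0.0, 0.0, -1.0]]
ft_force: [0.8, -0.4, 0.5]
opening: 0.0568
gripper_force: 0.0
time_s: 3.9
ee_pos: [0.5688, -0.0957, 0.0198]
eef_rot: [[0.951, 0.309, 0.001], [0.309, -0.951, -0.0], [0.0, 0.0, -1.0]]
ft_force: [-1.3, -0.9, 1.8]
opening: 0.0319
gripper_force: 30.0
time_s: 4.4
ee_pos: [0.569, -0.0957, 0.0799]
eef_rot: [[0.951, 0.309, 0.001], [0.309, -0.951, -0.0], [0.001, 0.001, -1.0]]
ft_force: [-0.5, -0.3, -1.1]
opening: 0.032
gripper_force: 30.0
t 4.4 tcp [ 0.569  -0.0957  0.0799] yawy -72.0 q6 0.95
[568.5, -257.0, 85.0, -94.0] [-0.0502  0.1533 -0.0051] [ 0.  -0.1 22. ]
[568.5, -257.0, 85.0, -72.0] [-0.0502  0.1533 -0.0051] [ 0.  -0.1 -0. ]
```

```bash
python3 -m jog '{"moves":[[[-1,-0.013,0.04,-0.005,0,0,5],[-1,-0.025,0.08,-0.005,0,0,11],[-1,-0.038,0.12,-0.005,0,0,17],[-1,-0.05,0.153,-0.005,0,0,22],[-1,-0.05,0.153,-0.005,0,0,22]]]}'; python3 -m jog '{"moves":[[[-1,0,0,0,0,0,0],[-1,0,0,0,0,0,0],[-1,0,0,0,0,0,0]]]}'>/dev/null;python3 go.py 568.5 -257 20.5 -94
```

```text
time_s: 4.9
ee_pos: [0.5667, -0.2606, 0.0826]
eef_rot: [[0.997, -0.077, -0.002], [-0.077, -0.997, -0.0], [-0.002, 0.001, -1.0]]
ft_force: [0.3, 0.4, 0.2]
opening: 0.0316
gripper_force: 30.0
t 5.2 tcp [ 0.5679 -0.255   0.0836] yawy -93.9 q6 1.09
[568.5, -257.0, 20.5, -94.0] [0.0008 0.002  0.0631] [-0.1  0.1  0.1]
```

```bash
python3 -m jog '{"moves":[[[-1,0.001,0.002,0.04,0,0,0],[-1,0.001,0.002,0.055,0,0,0],[-1,0.001,0.002,0.0635,0,0,0],[-1,0.001,0.002,0.0635,0,0,0],[-1,0.001,0.002,0.0635,0,0,0]]]}'; python3 -m jog '{"moves":[[[0.3,0,0,0,0,0,0],[0.3,0,0,0,0,0,0],[0.3,0,0,0,0,0,0],[0.3,0,0,-0.02,0,0,0],[0.3,0,0,-0.06,0,0,0]]]}'; python3 go.py 669.7 -126.8 85 -31
```

```text
time_s: 5.7
ee_pos: [0.5693, -0.2582, 0.0212]
eef_rot: [[0.998, -0.07, 0.0], [-0.07, -0.998, -0.0], [0.0, 0.0, -1.0]]
ft_force: [-0.8, 0.1, -0.2]
opening: 0.0316
gripper_force: 30.0
time_s: 6.2
ee_pos: [0.5661, -0.257, 0.0776]
eef_rot: [[0.997, -0.07, -0.007], [-0.07, -0.998, 0.004], [-0.007, -0.004, -1.0]]
ft_force: [-0.3, 0.4, -0.2]
opening: 0.0552
gripper_force: 0.0
t 6.2 tcp [ 0.5661 -0.257   0.0776] yawy -94.0 q6 1.09
[669.7, -126.8, 85.0, -31.0] [ 0.0941 -0.1372 -0.0076] [ -0.4   0.2 -63. ]
```

```bash
python3 -m jog '{"moves":[[[0.3,0.02,-0.03,-0.008,0,0,-8],[0.3,0.04,-0.06,-0.008,0,0,-16],[0.3,0.06,-0.09,-0.008,0,0,-24],[0.3,0.08,-0.12,-0.008,0,0,-32],[0.3,0.094,-0.137,-0.008,0,0,-40]]]}'>/dev/null; python3 -m jog '{"moves":[[[0.3,0,0,0,0,0,-8],[0.3,0,0,0,0,0,-16],[0.3,0,0,0,0,0,-23],[0.3,0,0,0,0,0,-23],[0.3,0,0,0,0,0,-23]]]}'; python3 go.py 669.7 -126.8 20.5 -31
```

```text
time_s: 7.2
ee_pos: [0.6724, -0.1286, 0.0889]
eef_rot: [[0.518, 0.855, 0.0], [0.855, -0.518, -0.0], [0.0, 0.0, -1.0]]
ft_force: [0.3, -0.4, -0.8]
opening: 0.0566
gripper_force: 0.0
t 7.2 tcp [ 0.6724 -0.1286  0.0889] yawy -31.2 q6 0.24
[669.7, -126.8, 20.5, -31.0] [ 0.0001 -0.0032  0.0684] [ 0.  -0.  -0.2]
```

```bash
python3 -m jog '{"moves":[[[0.3,0,-0.003,0.03,0,0,0],[0.3,0,-0.003,0.055,0,0,0],[0.3,0,-0.003,0.068,0,0,0],[0.3,0,-0.003,0.068,0,0,0],[0.3,0,-0.003,0.068,0,0,0]]]}'; python3 -m jog '{"moves":[[[-1,0,0,0,0,0,0],[-1,0,0,0,0,0,0],[-1,0,0,0,0,0,0],[-1,0,0,0,0,0,0],[-1,0,0,0,0,0,0]]]}'; python3 -m jog '{"moves":[[[-1,0,0,0,0,0,0],[-1,0,0,-0.03,0,0,0],[-1,0,0,-0.07,0,0,0],[-1,0,0,-0.09,0,0,0],[-1,0,0,-0.09,0,0,0]]]}';python3 go.py 443.7 271.6 110 10
```

```text
time_s: 7.7
ee_pos: [0.6703, -0.1272, 0.0214]
eef_rot: [[0.516, 0.856, 0.001], [0.856, -0.516, -0.0], [0.0, 0.001, -1.0]]
ft_force: [-0.1, 0.5, -0.1]
opening: 0.0569
gripper_force: 0.0
time_s: 8.2
ee_pos: [0.6701, -0.1271, 0.0214]
eef_rot: [[0.516, 0.857, 0.001], [0.857, -0.516, -0.0], [0.0, 0.001, -1.0]]
ft_force: [-0.6, 0.2, 1.5]
opening: 0.0296
gripper_force: 30.0
time_s: 8.7
ee_pos: [0.6726, -0.1278, 0.1155]
eef_rot: [[0.516, 0.857, 0.007], [0.857, -0.516, -0.002], [0.002, 0.007, -1.0]]
ft_force: [0.4, -0.2, -0.7]
opening: 0.0296
gripper_force: 30.0
t 8.7 tcp [ 0.6726 -0.1278  0.1155] yawy -31.0 q6 0.24
[443.7, 271.6, 110.0, 10.0] [ 0.2242 -0.4021  0.003 ] [  0.4   0.1 -41. ]
```

```bash
python3 -m jog '{"moves":[[[-1,0.022,-0.04,0,0,0,0],[-1,0.045,-0.08,0,0,0,0],[-1,0.067,-0.12,0,0,0,0],[-1,0.09,-0.16,0,0,0,0],[-1,0.112,-0.2,0,0,0,0]]]}'>/dev/null; python3 -m jog '{"moves":[[[-1,0.022,-0.04,0,0,0,-8],[-1,0.045,-0.08,0,0,0,-16],[-1,0.067,-0.12,0,0,0,-24],[-1,0.09,-0.16,0,0,0,-32],[-1,0.112,-0.2,0,0,0,-40]]]}'>/dev/null;  python3 -m jog '{"moves":[[[-1,0,0,0,0,0,0],[-1,0,0,0,0,0,0],[-1,0,0,0,0,0,0],[-1,0,0,0,0,0,0]]]}';python3 go.py 443.7 271.6 21.5 10
```

```text
time_s: 10.1
ee_pos: [0.4431, 0.2699, 0.1103]
eef_rot: [[-0.153, 0.988, -0.001], [0.988, 0.153, -0.001], [-0.0, -0.001, -1.0]]
ft_force: [-0.1, -0.3, -0.6]
opening: 0.0301
gripper_force: 30.0
t 10.1 tcp [0.4431 0.2699 0.1103] yawy 8.8 q6 0.24
[443.7, 271.6, 21.5, 10.0] [0.0016 0.0009 0.0888] [-0.   0.  -1.2]
```

```bash
python3 -m jog '{"moves":[[[-1,0.002,0.001,0.04,0,0,-1],[-1,0.002,0.001,0.065,0,0,-1],[-1,0.002,0.001,0.08,0,0,-1],[-1,0.002,0.001,0.0885,0,0,-1],[-1,0.002,0.001,0.0885,0,0,-1]]]}'>/dev/null; python3 -m jog '{"moves":[[[-1,0,0,0,0,0,0],[0.15,0,0,0,0,0,0],[0.15,0,0,0,0,0,0],[0.15,0,0,0,0,0,0],[0.15,0,0,0,0,0,0]]]}'; python3 -m jog '{"moves":[[[0.15,0,0,-0.02,0,0,0],[0.3,0,0,-0.05,0,0,0],[0.3,0,0,-0.07,0,0,0],[0.3,0,0,-0.07,0,0,0]]]}'; python3 go.py 484.3 -6.2 90 16
```

```text
time_s: 11.1
ee_pos: [0.4434, 0.2734, 0.0226]
eef_rot: [[-0.173, 0.985, 0.001], [0.985, 0.173, 0.0], [0.0, 0.001, -1.0]]
ft_force: [0.9, 0.1, 0.5]
opening: 0.0487
gripper_force: 0.0
time_s: 11.5
ee_pos: [0.4457, 0.2744, 0.0958]
eef_rot: [[-0.173, 0.985, 0.006], [0.985, 0.173, 0.003], [0.001, 0.006, -1.0]]
ft_force: [1.0, 0.5, 0.8]
opening: 0.056
gripper_force: 0.0
t 11.5 tcp [0.4457 0.2744 0.0958] yawy 10.0 q6 0.23
[484.3, -6.2, 90.0, 16.0] [-0.2831 -0.0106  0.0053] [ 0.4 -0.1 -6. ]
```

```bash
python3 -m jog '{"moves":[[[0.3,-0.05,-0.002,0,0,0,-6],[0.3,-0.1,-0.004,0,0,0,-6],[0.3,-0.15,-0.006,0,0,0,-6],[0.3,-0.2,-0.008,0,0,0,-6],[0.3,-0.24,-0.01,0.005,0,0,-6]]]}'>/dev/null; python3 -m jog '{"moves":[[[0.3,-0.042,0,0,0,0,0],[0.3,-0.042,0,0,0,0,0],[0.3,-0.042,0,0,0,0,0],[0.3,-0.042,0,0,0,0,0]]]}';python3 go.py 484.3 -6.2 21 16
```

```text
time_s: 12.4
ee_pos: [0.4857, -0.0044, 0.0865]
eef_rot: [[-0.275, 0.961, -0.002], [0.961, 0.275, 0.001], [0.001, -0.001, -1.0]]
ft_force: [0.2, 0.4, -0.8]
opening: 0.0565
gripper_force: 0.0
t 12.4 tcp [ 0.4857 -0.0044  0.0865] yawy 16.0 q6 -0.45
[484.3, -6.2, 21.0, 16.0] [-0.0014 -0.0017  0.0655] [-0.1 -0.1 -0. ]
```

```bash
python3 -m jog '{"moves":[[[0.3,-0.001,-0.002,0.03,0,0,0],[0.3,-0.001,-0.002,0.055,0,0,0],[0.3,-0.001,-0.002,0.065,0,0,0],[0.3,-0.001,-0.002,0.065,0,0,0],[0.3,-0.001,-0.002,0.065,0,0,0]]]}'; python3 -m jog '{"moves":[[[-1,0,0,0,0,0,0],[-1,0,0,0,0,0,0],[-1,0,0,0,0,0,0],[-1,0,0,0,0,0,0],[-1,0,0,0,0,0,0]]]}'; python3 -m jog '{"moves":[[[-1,0,0,0,0,0,0],[-1,0,0,-0.03,0,0,0],[-1,0,0,-0.07,0,0,0],[-1,0,0,-0.09,0,0,0],[-1,0,0,-0.09,0,0,0]]]}';python3 go.py 370.9 258.8 110 10
```

```text
time_s: 12.9
ee_pos: [0.4852, -0.0061, 0.0229]
eef_rot: [[-0.276, 0.961, 0.0], [0.961, 0.276, -0.0], [-0.0, 0.0, -1.0]]
ft_force: [0.1, 0.1, 0.1]
opening: 0.0565
gripper_force: 0.0
time_s: 13.4
ee_pos: [0.4851, -0.0069, 0.0228]
eef_rot: [[-0.275, 0.961, 0.001], [0.961, 0.275, -0.0], [-0.0, 0.001, -1.0]]
ft_force: [-0.6, -0.2, 2.1]
opening: 0.0295
gripper_force: 30.0
time_s: 13.9
ee_pos: [0.4875, -0.0072, 0.1158]
eef_rot: [[-0.275, 0.961, 0.007], [0.961, 0.275, -0.001], [-0.003, 0.006, -1.0]]
ft_force: [0.2, -0.6, -0.4]
opening: 0.0299
gripper_force: 30.0
t 13.9 tcp [ 0.4875 -0.0072  0.1158] yawy 16.0 q6 -0.46
[370.9, 258.8, 110.0, 10.0] [ 0.2878 -0.039   0.0048] [0.4 0.1 6. ]
```

```bash
python3 -m jog '{"moves":[[[-1,0.045,-0.007,0,0,0,0],[-1,0.09,-0.014,0,0,0,0],[-1,0.135,-0.02,0,0,0,2],[-1,0.18,-0.027,0,0,0,4],[-1,0.225,-0.034,0.005,0,0,6]]]}'>/dev/null; python3 -m jog '{"moves":[[[-1,0.045,0,0,0,0,0],[-1,0.06,0,0,0,0,0],[-1,0.06,0,0,0,0,0],[-1,0.06,0,0,0,0,0],[-1,0.06,0,0,0,0,0]]]}';python3 go.py 370.9 258.8 23 10
```

```text
time_s: 14.9
ee_pos: [0.3797, 0.2582, 0.1066]
eef_rot: [[-0.172, 0.985, -0.001], [0.985, 0.172, -0.001], [-0.001, -0.001, -1.0]]
ft_force: [-1.2, -0.6, -0.7]
opening: 0.0296
gripper_force: 30.0
t 14.9 tcp [0.3797 0.2582 0.1066] yawy 9.9 q6 0.25
[370.9, 258.8, 23.0, 10.0] [ 0.0022 -0.0085  0.0836] [-0.1  0.  -0.1]
```

```bash
python3 -m jog '{"moves":[[[-1,0.002,-0.009,0.02,0,0,0],[-1,0.002,-0.009,0.055,0,0,0],[-1,0.002,-0.009,0.075,0,0,0],[-1,0.002,-0.009,0.0835,0,0,0],[-1,0.002,-0.009,0.0835,0,0,0]]]}'>/dev/null; python3 -m jog '{"moves":[[[-1,0,0,0,0,0,0],[0.1,0,0,0,0,0,0],[0.1,0,0,0,0,0,0],[0.1,0,0,0,0,0,0],[0.1,0,0,0,0,0,0]]]}'; python3 -m jog '{"moves":[[[0.1,0,0,-0.02,0,0,0],[0.1,0,0,-0.05,0,0,0],[0.3,0,0,-0.07,0,0,0],[0.3,0,0,-0.07,0,0,0]]]}'; python3 go.py 464.7 98 90 10
```

```text
time_s: 15.9
ee_pos: [0.3709, 0.2599, 0.0241]
eef_rot: [[-0.173, 0.985, 0.001], [0.985, 0.173, 0.0], [0.0, 0.001, -1.0]]
ft_force: [-0.5, -0.3, -0.8]
opening: 0.0465
gripper_force: 0.0
time_s: 16.3
ee_pos: [0.373, 0.261, 0.0971]
eef_rot: [[-0.173, 0.985, 0.006], [0.985, 0.173, 0.003], [0.002, 0.006, -1.0]]
ft_force: [1.0, 0.0, -0.3]
opening: 0.0547
gripper_force: 0.0
t 16.3 tcp [0.373  0.261  0.0971] yawy 10.0 q6 0.26
[464.7, 98.0, 90.0, 10.0] [-0.1764  0.062   0.0072] [ 0.4 -0.1 -0. ]
```

```bash
python3 -m jog '{"moves":[[[0.3,-0.045,0.016,0,0,0,0],[0.3,-0.09,0.032,0,0,0,0],[0.3,-0.135,0.047,0,0,0,0],[0.3,-0.176,0.06,0,0,0,0],[0.3,-0.176,0.06,0,0,0,0]]]}'>/dev/null; python3 -m jog '{"moves":[[[0.3,0,0,0.005,0,0,0],[0.3,0,0,0.005,0,0,0],[0.3,0,0,0.005,0,0,0]]]}';python3 go.py 464.7 98 21 10
```

```text
time_s: 17.1
ee_pos: [0.459, 0.0979, 0.088]
eef_rot: [[-0.175, 0.985, -0.002], [0.985, 0.175, 0.0], [0.0, -0.002, -1.0]]
ft_force: [0.4, 0.1, 0.1]
opening: 0.0568
gripper_force: 0.0
t 17.1 tcp [0.459  0.0979 0.088 ] yawy 10.1 q6 -0.13
[464.7, 98.0, 21.0, 10.0] [-0.0009  0.0057  0.067 ] [-0.1 -0.   0.1]
```

```bash
python3 -m jog '{"moves":[[[0.3,-0.001,0.005,0.02,0,0,0],[0.3,-0.001,0.005,0.05,0,0,0],[0.3,-0.001,0.005,0.067,0,0,0],[0.3,-0.001,0.005,0.067,0,0,0],[0.3,-0.001,0.005,0.067,0,0,0]]]}'; python3 -m jog '{"moves":[[[-1,0,0,0,0,0,0],[-1,0,0,0,0,0,0],[-1,0,0,0,0,0,0],[-1,0,0,0,0,0,0],[-1,0,0,0,0,0,0]]]}'; python3 -m jog '{"moves":[[[-1,0,0,0,0,0,0],[-1,0,0,-0.03,0,0,0],[-1,0,0,-0.07,0,0,0],[-1,0,0,-0.09,0,0,0],[-1,0,0,-0.09,0,0,0]]]}';python3 go.py 393.6 -259.4 110 10
```

```text
time_s: 17.6
ee_pos: [0.4649, 0.0975, 0.022]
eef_rot: [[-0.175, 0.985, -0.001], [0.985, 0.175, 0.0], [0.0, -0.001, -1.0]]
ft_force: [0.2, -0.5, 0.2]
opening: 0.0563
gripper_force: 0.0
time_s: 18.1
ee_pos: [0.4657, 0.0967, 0.0223]
eef_rot: [[-0.173, 0.985, 0.001], [0.985, 0.173, 0.0], [-0.0, 0.001, -1.0]]
ft_force: [-0.2, 0.6, 1.5]
opening: 0.0292
gripper_force: 30.0
time_s: 18.6
ee_pos: [0.468, 0.0968, 0.1153]
eef_rot: [[-0.173, 0.985, 0.007], [0.985, 0.173, 0.0], [-0.001, 0.007, -1.0]]
ft_force: [1.8, 1.3, -0.7]
opening: 0.0293
gripper_force: 30.0
t 18.6 tcp [0.468  0.0968 0.1153] yawy 10.0 q6 -0.14
[393.6, -259.4, 110.0, 10.0] [-0.3379 -0.135   0.0047] [ 0.4  0.1 -0. ]
```

```bash
python3 -m jog '{"moves":[[[-1,-0.04,-0.016,0,0,0,0],[-1,-0.08,-0.032,0,0,0,0],[-1,-0.12,-0.048,0,0,0,0],[-1,-0.16,-0.064,0,0,0,0],[-1,-0.2,-0.08,0,0,0,0]]]}'>/dev/null; python3 -m jog '{"moves":[[[-1,-0.04,-0.016,0,0,0,0],[-1,-0.08,-0.032,0,0,0,0],[-1,-0.12,-0.048,0,0,0,0],[-1,-0.137,-0.055,0,0,0,0],[-1,-0.137,-0.055,0,0,0,0]]]}'>/dev/null;python3 -m jog '{"moves":[[[-1,0,0,0,0,0,0],[-1,0,0,0,0,0,0],[-1,0,0,0,0,0,0]]]}';python3 go.py 393.6 -259.4 22.5 10
```

```text
time_s: 19.9
ee_pos: [0.3908, -0.2573, 0.1114]
eef_rot: [[-0.175, 0.985, -0.0], [0.985, 0.175, 0.001], [0.001, -0.0, -1.0]]
ft_force: [-0.3, -0.1, 0.6]
opening: 0.0291
gripper_force: 30.0
t 19.9 tcp [ 0.3908 -0.2573  0.1114] yawy 10.1 q6 -0.93
[393.6, -259.4, 22.5, 10.0] [-0.0026  0.0024  0.0889] [-0.  -0.   0.1]
```

```bash
python3 -m jog '{"moves":[[[-1,-0.002,0.002,0.03,0,0,0],[-1,-0.002,0.002,0.06,0,0,0],[-1,-0.002,0.002,0.08,0,0,0],[-1,-0.002,0.002,0.0885,0,0,0],[-1,-0.002,0.002,0.0885,0,0,0]]]}'>/dev/null; python3 -m jog '{"moves":[[[-1,0,0,0,0,0,0],[0.3,0,0,0,0,0,0],[0.3,0,0,0,0,0,0],[0.3,0,0,0,0,0,0],[0.3,0,0,0,0,0,0]]]}'; python3 -m jog '{"moves":[[[0.3,0,0,-0.02,0,0,0],[0.3,0,0,-0.05,0,0,0],[0.3,0,0,-0.07,0,0,0],[0.3,0,0,-0.07,0,0,0]]]}'; python3 go.py 573.7 -2 90 10
```

```text
time_s: 20.9
ee_pos: [0.3931, -0.2604, 0.0236]
eef_rot: [[-0.173, 0.985, 0.0], [0.985, 0.173, -0.0], [-0.0, 0.0, -1.0]]
ft_force: [-0.1, -0.1, 0.2]
opening: 0.0519
gripper_force: 0.0
time_s: 21.3
ee_pos: [0.3949, -0.2621, 0.0966]
eef_rot: [[-0.173, 0.985, 0.005], [0.985, 0.173, -0.004], [-0.005, 0.004, -1.0]]
ft_force: [0.3, -0.1, 0.6]
opening: 0.0563
gripper_force: 0.0
t 21.3 tcp [ 0.3949 -0.2621  0.0966] yawy 10.0 q6 -0.93
[573.7, -2.0, 90.0, 10.0] [0.2252 0.2211 0.0063] [ 0.2  0.3 -0. ]
```

```bash
python3 -m jog '{"moves":[[[0.3,0.03,0.03,0,0,0,0],[0.3,0.06,0.06,0,0,0,0],[0.3,0.09,0.09,0,0,0,0],[0.3,0.12,0.12,0,0,0,0],[0.3,0.15,0.15,0,0,0,0]]]}'>/dev/null; python3 -m jog '{"moves":[[[0.3,0.03,0.03,0,0,0,0],[0.3,0.06,0.06,0.005,0,0,0],[0.3,0.075,0.072,0.005,0,0,0],[0.3,0.075,0.072,0.005,0,0,0],[0.3,0.075,0.072,0.005,0,0,0]]]}'>/dev/null;python3 -m jog '{"moves":[[[0.3,0,0,0,0,0,0],[0.3,0,0,0,0,0,0]]]}';python3 go.py 573.7 -2 22 10
```

```text
time_s: 22.5
ee_pos: [0.5722, -0.0013, 0.0882]
eef_rot: [[-0.172, 0.985, -0.0], [0.985, 0.172, -0.0], [-0.0, -0.0, -1.0]]
ft_force: [-0.1, -0.7, -0.6]
opening: 0.0566
gripper_force: 0.0
t 22.5 tcp [ 0.5722 -0.0013  0.0882] yawy 9.9 q6 -0.31
[573.7, -2.0, 22.0, 10.0] [-0.0009  0.0014  0.0662] [-0.   0.  -0.1]
```

```bash
python3 -m jog '{"moves":[[[0.3,-0.001,0.001,0.02,0,0,0],[0.3,-0.001,0.001,0.05,0,0,0],[0.3,-0.001,0.001,0.066,0,0,0],[0.3,-0.001,0.001,0.066,0,0,0],[0.3,-0.001,0.001,0.066,0,0,0]]]}'; python3 -m jog '{"moves":[[[-1,0,0,0,0,0,0],[-1,0,0,0,0,0,0],[-1,0,0,0,0,0,0],[-1,0,0,0,0,0,0],[-1,0,0,0,0,0,0]]]}'; python3 -m jog '{"moves":[[[-1,0,0,0,0,0,0],[-1,0,0,-0.03,0,0,0],[-1,0,0,-0.07,0,0,0],[-1,0,0,-0.09,0,0,0],[-1,0,0,-0.09,0,0,0]]]}';python3 go.py 403.4 -314.6 110 10
```

```text
time_s: 23.0
ee_pos: [0.5738, -0.0014, 0.0226]
eef_rot: [[-0.172, 0.985, -0.0], [0.985, 0.172, 0.0], [0.0, -0.0, -1.0]]
ft_force: [0.0, -0.7, 0.9]
opening: 0.0563
gripper_force: 0.0
time_s: 23.5
ee_pos: [0.5742, -0.001, 0.0229]
eef_rot: [[-0.173, 0.985, 0.001], [0.985, 0.173, -0.0], [-0.0, 0.001, -1.0]]
ft_force: [-0.5, 1.8, 2.1]
opening: 0.0293
gripper_force: 30.0
time_s: 24.0
ee_pos: [0.5766, -0.0013, 0.1162]
eef_rot: [[-0.173, 0.985, 0.007], [0.985, 0.173, -0.001], [-0.002, 0.007, -1.0]]
ft_force: [0.8, -0.4, 0.0]
opening: 0.0292
gripper_force: 30.0
t 24.0 tcp [ 0.5766 -0.0013  0.1162] yawy 10.0 q6 -0.31
[403.4, -314.6, 110.0, 10.0] [-0.2785 -0.2249  0.0053] [ 0.4  0.1 -0. ]
```

```bash
python3 -m jog '{"moves":[[[-1,-0.035,-0.028,0,0,0,0],[-1,-0.07,-0.056,0,0,0,0],[-1,-0.105,-0.085,0,0,0,0],[-1,-0.14,-0.113,0,0,0,0],[-1,-0.175,-0.141,0,0,0,0]]]}'>/dev/null; python3 -m jog '{"moves":[[[-1,-0.035,-0.028,0,0,0,0],[-1,-0.07,-0.056,0,0,0,0],[-1,-0.103,-0.083,0,0,0,0],[-1,-0.103,-0.083,0,0,0,0],[-1,-0.103,-0.083,0,0,0,0]]]}'>/dev/null;python3 -m jog '{"moves":[[[-1,0,0,0,0,0,0],[-1,0,0,0,0,0,0],[-1,0,0,0,0,0,0]]]}';python3 go.py 403.4 -314.6 23 10
```

```text
time_s: 25.3
ee_pos: [0.4019, -0.3125, 0.1121]
eef_rot: [[-0.175, 0.985, -0.0], [0.985, 0.175, 0.0], [0.0, -0.0, -1.0]]
ft_force: [-0.8, -0.0, 0.0]
opening: 0.0293
gripper_force: 30.0
t 25.3 tcp [ 0.4019 -0.3125  0.1121] yawy 10.1 q6 -0.99
[403.4, -314.6, 23.0, 10.0] [-0.0024  0.0011  0.0891] [-0.  -0.   0.1]
```

```bash
python3 -m jog '{"moves":[[[-1,-0.002,0.001,0.03,0,0,0],[-1,-0.002,0.001,0.06,0,0,0],[-1,-0.002,0.001,0.08,0,0,0],[-1,-0.002,0.001,0.089,0,0,0],[-1,-0.002,0.001,0.089,0,0,0]]]}'>/dev/null; python3 -m jog '{"moves":[[[-1,0,0,0,0,0,0],[0.3,0,0,0,0,0,0],[0.3,0,0,0,0,0,0],[0.3,0,0,0,0,0,0],[0.3,0,0,0,0,0,0]]]}'; python3 -m jog '{"moves":[[[0.3,0,0,-0.02,0,0,0],[0.3,0,0,-0.05,0,0,0],[0.3,0,0,-0.1,0,0,0],[0.3,0,0,-0.15,0,0,0],[0.3,0,0,-0.18,0,0,0]]]}'; python3 -m jog '{"moves":[[[0.3,-0.05,-0.04,0,0,0,0],[0.3,-0.1,-0.08,0,0,0,0],[0.3,-0.15,-0.12,0,0,0,0],[0.3,-0.2,-0.16,0,0,0,0],[0.3,-0.24,-0.2,0,0,0,0]]]}'; python3 -m jog '{"moves":[[[0.3,0,0,0,0,0,0],[0.3,0,0,0,0,0,0],[0.3,0,0,0,0,0,0]]]}' >/dev/null
python3 - <<'E'
from fit import *
for n in("top","scene"):
    p,d=snap(n,n+"1"); P,C=cloud([(n,n+"1")]); red=(C[:,0]>80)&(C[:,1]<0.45*C[:,0])&(C[:,2]<0.45*C[:,0])
    for s,c in dict(bA=(.3936,-.2594),bB=(.4034,-.3146),kA=(.441,.287),kB=(.368,.275),blk=(.5685,-.257)).items():
        m=(np.hypot(*(P[:,:2]-c).T)<.03)&red; h=m&(P[:,2]>.036)&(P[:,2]<.06)
        print(n,s,m.sum(),P[m,:2].mean(0).round(3),"top z",np.percentile(P[h,2],[5,50,95]).round(4) if h.sum() else None)
    w=p[:,:,::-1]; L,R=((w[260:375,100:195],w[180:375,425:540]) if n=="top" else (w[145:235,430:520],w[150:310,110:210]))
    L=cv2.resize(L,(390,int(390*L.shape[0]/L.shape[1])),interpolation=2); R=cv2.resize(R,(350,int(350*R.shape[0]/R.shape[1])),interpolation=2)
    o=np.zeros((600,750,3),np.uint8); o[:L.shape[0],:390]=L; o[:R.shape[0],395:745]=R[:600]; cv2.imwrite(f"pics/fin_{n}.png",o)
E
```

```text
time_s: 26.3
ee_pos: [0.4028, -0.3155, 0.0236]
eef_rot: [[-0.173, 0.985, 0.0], [0.985, 0.173, -0.0], [-0.0, 0.0, -1.0]]
ft_force: [0.1, -0.8, -0.5]
opening: 0.0522
gripper_force: 0.0
time_s: 26.8
ee_pos: [0.4037, -0.3165, 0.2079]
eef_rot: [[-0.173, 0.985, 0.004], [0.985, 0.173, -0.004], [-0.004, 0.003, -1.0]]
ft_force: [0.2, -0.4, 0.8]
opening: 0.0567
gripper_force: 0.0
time_s: 27.3
ee_pos: [0.2792, -0.535, 0.2035]
eef_rot: [[-0.173, 0.985, 0.0], [0.985, 0.173, -0.0], [-0.001, 0.0, -1.0]]
ft_force: [0.8, -0.5, 1.2]
opening: 0.0569
gripper_force: 0.0
top bA 453 [ 0.392 -0.253] top z [0.0404 0.046  0.0487]
top bB 462 [ 0.402 -0.309] top z [0.0387 0.0459 0.049 ]
top kA 485 [0.441 0.284] top z [0.0375 0.0458 0.0487]
top kB 487 [0.368 0.271] top z [0.0375 0.0459 0.0484]
top blk 694 [ 0.563 -0.255] top z [0.0382 0.0459 0.0495]
scene bA 491 [ 0.401 -0.256] top z [0.0372 0.0459 0.0491]
scene bB 488 [ 0.411 -0.312] top z [0.0378 0.0462 0.0491]
scene kA 492 [0.448 0.281] top z [0.0367 0.046  0.0484]
scene kB 471 [0.375 0.268] top z [0.038  0.0456 0.0487]
scene blk 757 [ 0.578 -0.257] top z [0.038  0.0464 0.0504]
```

View pics/fin_top.png

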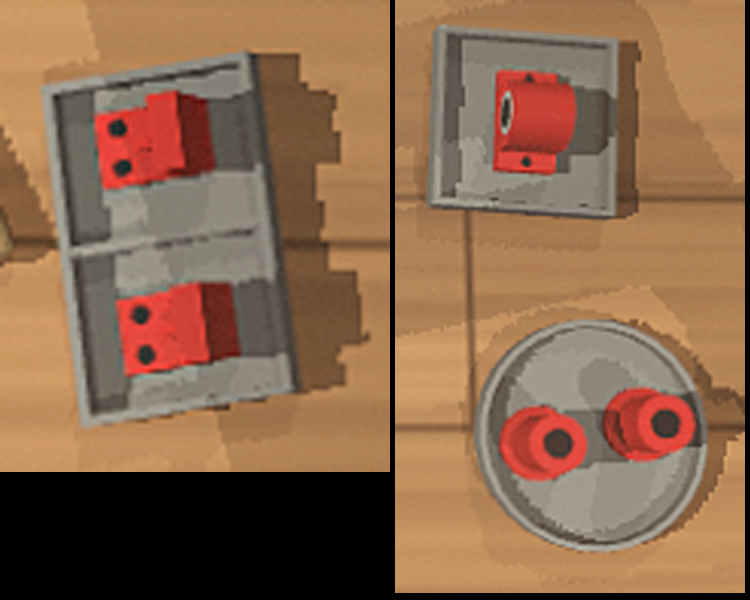

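View pics/scene1.png

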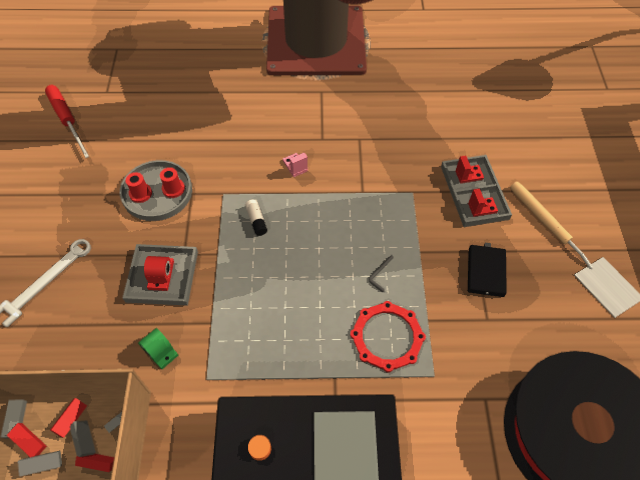

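All five parts stand upright in their trays: bushings in the dish at (137,187) and (172,182) in the scene picture, block at (158,272), brackets at (470,170) and (482,203). All tops are at about 46 mm, so they sit on the floor, and the ring is unmoved at (388,336).

```bash
python3 -c "from bench import env;print(env.finish_job())"
```

```text
the job is handed in; nothing more can be done
None
```

All five red prints are in their trays, upright, on the tray floors and released. The ring was not moved, and I handed the job in at about 28 s; no verdict was returned.

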